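Level the plate-coating table with its two footscrews

ROBOT

A 7-joint arm with a two-finger parallel gripper is mounted at the origin on the work surface. World frame = base frame: x ahead of the robot, y to its left, z up, the work surface at z = 0. Lengths are in m, angles in rad, forces in N, time in s.
With the tool pointing down it reaches from about 0.425 to 0.875 m from the base axis. Payload 4.7 kg.
Tool frame: the origin (TCP) lies midway between the tips of the shut fingers; the grasp point (between the pads) lies 19 mm behind it; z points along the fingers, y is the line along which they close (so a half turn about z gives the same grasp; the last joint's range is limited). The gripper opens to 87 mm and grips with 3 to 60 N. Pads are 19 mm wide; open, the fingers measure 117 mm over their backs; the gripper's body (75 mm by 190 mm) begins 51 mm behind the grasp point.
Start: joints at [1.176, 0.321, -0.07, 1.45, 0.023, 1.371, -0.057], TCP at [0.258, -0.596, 0.223] pointing down, gripper open.
Joint ranges: [-2.86, 2.86], [-0.3, 2.09], [-1.38, 1.24], [0.06, 2.45], [-1.56, 4.7], [0.09, 2.05], [-2.69, 2.69]. Speed limits (rad/s): [2.57, 2.57, 3.14, 3.14, 3.14, 3.14, 3.14].

INTERFACE

Orientations are given as a rotation vector (axis times angle).
In Python, from bench import ctrl, get_image, camera_model gives the robot as it stands (ctrl), with the cameras as plain functions.
- The arm moves only by the tool drive_effector, called in YAML: its name, and indented under it one key for each argument. Schema: {"type":"object","properties":{"steps":{"type":"array","items":{"type":"array","items":{"type":"number"},"minItems":5,"maxItems":5},"minItems":1,"maxItems":20},"force":{"type":"number"},"only":{"type":"string"},"quiet":{"type":"boolean"},"lines":{"type":"string"}},"required":["steps"],"additionalProperties":false}. steps is a list of rows, 1 to 20 of them, each of 5 numbers: dx, dy, dz in normalised numbers (1 is 0.5 m), then a turn about the tool's z in fractions of the full range, 1 being 360 degrees, then the opening from 0.0 (shut) to 1.0 (fully open); each row is the pose to reach, as a shift and turn from the pose commanded when the call began, along the tool's axes at that moment; what a row does not reach only later rows make up. A row lasts 1/10 s, in which the tool goes at most 0.05 m and 0.15 rad, less where a joint would pass 70% of its speed; a pose out of reach is approached as far as the arm can. The fingers move at their own pace and stop on an object; force is the grip in N (left out, the last holds). Time passes only in rows, so rows that do not move let the fingers close. The tool returns the time, the measured TCP pose, the force, the opening and the grip force at its end. only (a regular expression) keeps the lines of the reply that match it, lines (a string "A,B") keeps lines A to B, and quiet returns only ok. Shift and turn numbers lie between -1 and 1, and a call with a number outside is refused. Input that does not fit is refused with a message, and nothing moves.
- ctrl.get_state(): the state, without advancing time (a new reading comes with each control period).
- get_image(name): name is "side" or "top"; returns the picture (384x512x3 uint8, red, green, blue); there is no depth.
- camera_model(name): a dict with "vertical_fov" (degrees; the focal length in pixels is half the picture's height over the tangent of half this angle, whatever the lens; pixels are square), "cx", "cy" (the principal point, pixels), "rvec" (rotation vector, rad) and "tvec" (3), from world to camera coordinates, as OpenCV has them. Camera axes: x right, y down, z forward; pixel columns grow to the right and rows downward; lengths in m; the calibration is good to about 2 mm. A picture is of the moment at which its call begins. camera_model takes no time and is no camera call.
- ctrl.close_job(): hands the job in; it is judged then, once.
The state is a dict: "time": time; "joint_positions": joint angles; "qd": joint speeds; "joint_torque": joint torques, N m; "position": TCP position; "tool_rot": TCP orientation; "ft_force": force on the tool from outside, world axes, zero at the start; "torque": the same for the moment, N m; "grip_width": opening from 0.0 (shut) to 1.0 (fully open); "grip_force": force on a finger pad.
Only numpy, scipy, OpenCV 4.12 (cv2) and the standard library are available. Lean on these libraries where they do the work, as an engineer would, in place of code of your own. Each camera call takes 0.05 s, during which the arm holds its last target. There are 200 camera calls.

TASK

The glass plate is about to be coated, so the levelling table under it must sit level: turn its two black footscrew knobs as needed until the bubble of each of its two tube levels rests between its two black lines, then let go. Handle only the knobs: do not touch the table plate or what lies on it, and leave the other things on the bench where they are.

Things in the scene. Friction and masses are not known exactly. Their poses are not given: they have to be found in the camera images.
- base: Three rubber foot pads of the levelling table, fixed on the bench. Origin on the bench under the table's middle; seen from above +x runs from its front edge to its rear edge, +y to the left. In this frame (mm): front-left footscrew axis (-55, 100), rear-right footscrew axis (55, -100), fixed rear-left foot (ball pivot under the plate, with a steel cross bar to the right screw) (55, 100).
- platform: Aluminium table plate 176 x 266 x 10 mm on the fixed rear-left ball foot and two footscrews. Origin at the ball foot, 40 mm above the bench; axes parallel to the base's when level; z is the plate's normal. Top face about 50 mm above the bench. It starts tilted by 0.5 to 1.3 degrees, each knob at most 2.4 rad from its level place. It stays as it is left.
- knob_left_grip (a point): On the front-left footscrew's axis, 90 mm above the bench, the height to grip; does not turn. Knob: black knurled cylinder 48 mm across, 74 to 106 mm above the bench, blue inlay on top, graspable at any yaw, clear by 40 mm around and 12 mm below. It keeps its height; clockwise from above raises the plate there, anticlockwise lowers it, 6 mm a turn. Friction 0.06 N m.
- knob_right_grip (a point): The same point on the rear-right footscrew: identical knob and thread, clockwise raises the plate there.
- glass_centre (a point): Centre of the top face of the clear glass plate, 100 x 150 x 4 mm (long side along base y), fixed on the front-right part of the table between steel pins 12 mm tall; about 54 mm above the bench; at (-29, -36) mm in the base frame. Not to be touched.
- side_level (a point): Centre of the side tube level, along base x on the plate's left edge behind the left knob: black housing 92 x 24 mm, top 62 mm above the bench, yellow-green window 78 mm long with two black lines across it, 24 mm apart inside, centred on this point. It shows the fore-and-aft tilt, which the left knob alone sets (lever arm 110 mm).
- side_bubble_mid (a point): Centre of the pale bubble, 16 mm long, of the side level. It runs to the high end, 1.0 mm per mrad of tilt: one rad clockwise on the left knob moves it 8.7 mm to base -x, anticlockwise to +x. Level: on the centre of the side level; between the lines: within 4 mm of it.
- rear_level (a point): Centre of the rear tube level, the same make, along base y on the plate's rear edge left of the right knob. It shows the sideways tilt, which the right knob alone sets (lever arm 200 mm).
- rear_bubble_mid (a point): Centre of the pale bubble, 16 mm long, of the rear level. It runs to the high end, 1.0 mm per mrad of tilt: one rad clockwise on the right knob moves it 4.8 mm to base -y, anticlockwise to +y. Level: on the centre of the rear level; between the lines: within 4 mm of it.
- vial_rack: Black vial rack 75 x 105 x 44 mm with blue-capped amber vials, loose on the bench to the left of the table; origin at the centre of its underside. Leave alone.
- applicator: Steel coating applicator bar, 50 x 110 x 30 mm, loose on the bench to the left of the table; origin at the centre of its underside. Leave alone.
- beaker: Glass beaker 68 mm across, 90 mm tall, loose on the bench to the right; origin at the centre of its underside. Leave alone.
- solvent_bottle: Amber bottle with blue cap, 86 mm across, 180 mm tall, loose on the bench to the right; origin at the centre of its underside. Leave alone.

How it is judged:
At the end, for the whole second after the job is handed in: Each of the two bubbles is centred within 4.7 mm on its level (wholly between the lines is 4 mm), so the table plate is level within 6.6 mrad (0.38 degrees), and it is at rest (angle between platform's own z axis and vertical below 0.0066 rad and horizontal distance between side_bubble_mid and side_level below 0.0047 m and horizontal distance between rear_bubble_mid and rear_level below 0.0047 m and angular speed of platform below 0.01 rad/s); the robot touches nothing.
It fails at once if the table plate, or the glass or the level on it, was touched (more than 2 N) (contact force between any of the fingers, the arm and platform above 2 N).
It fails at once if a thing standing beside the table was moved by more than 15 mm (distance of any of vial_rack, applicator, beaker, solvent_bottle from where it was at the start of the episode above 0.015 m).
It also fails if it takes over 58 s, if anything falls off the work surface, if the arm or the gripper's body presses on something with over 40 N, if the wrist force passes 120 N, or if a joint passes its speed limit or range.

## Working session

There is one attempt and no reset: what is moved stays moved. The work goes in short steps, Python scripts to look and compute and a tool call to move; the robot and the scene stay as the last step left them, time stands still between calls to the robot, and variables do not carry over. Pictures are saved under pics/ and viewed, at most 10 in all, crops included, and the job is handed in when it is done.

```bash
ls; mkdir -p pics
```

Run:
```python
from bench import ctrl, get_image, camera_model
import cv2
for n in("side","top"):
    cv2.imwrite(f"pics/{n}0.png",get_image(n)[:,:,::-1]); print(camera_model(n))
s=ctrl.get_state(); print(s["time"],s["position"],s["tool_rot"],s["grip_width"])
```

```text
bench.py
pics
{'vertical_fov': 47.377285313909056, 'cx': 251.9320309386167, 'cy': 188.7416791860922, 'rvec': array([ 0.69239604, -2.56374442,  1.24095297]), 'tvec': array([0.49103553, 0.22108245, 1.00015722])}
{'vertical_fov': 49.10001150857957, 'cx': 258.28315530048667, 'cy': 192.20345770385538, 'rvec': array([ 2.14340982, -2.16793126,  0.14408593]), 'tvec': array([0.03278747, 0.57507203, 0.96667253])}
0.1 [ 0.25812983 -0.59600427  0.22154591] [-3.07454481e+00 -6.37419079e-01  7.86351187e-04] 1.0008243644687056
```

View pics/side0.png

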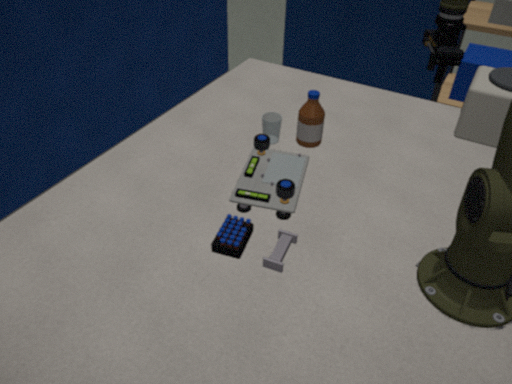

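View pics/top0.png

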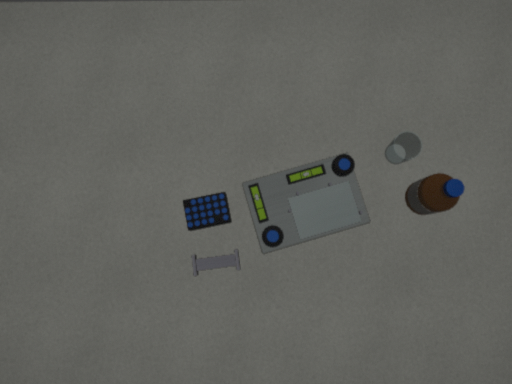

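The side view shows the left knob near (285,187) and the right knob near (262,142). In the top view they are near (272,236) and (344,165), with the levels at (258,203) and (306,174). Next I'll enlarge both.

Run:
```python
import cv2
t=cv2.imread("pics/top0.png")[145:255,235:375]; s=cv2.imread("pics/side0.png")[125:225,220:320]
cv2.imwrite("pics/topc.png",cv2.resize(t,None,fx=5,fy=5,interpolation=cv2.INTER_CUBIC))
cv2.imwrite("pics/sidec.png",cv2.resize(s,None,fx=6,fy=6,interpolation=cv2.INTER_CUBIC))
```

```text
(no output)
```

View pics/topc.png

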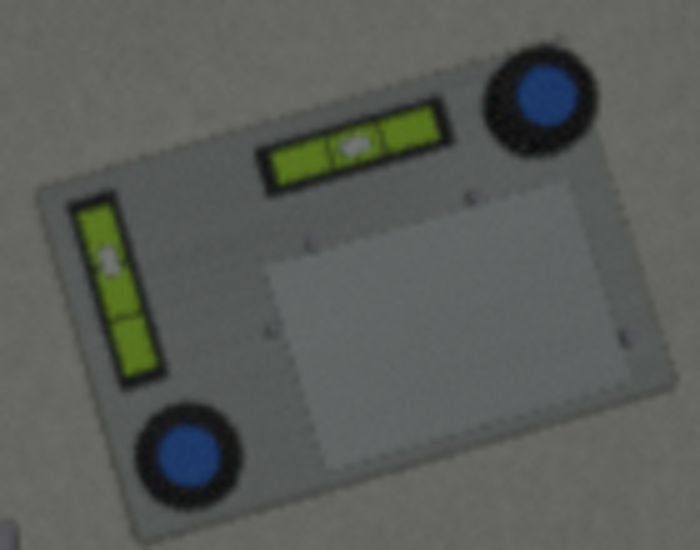

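View pics/sidec.png

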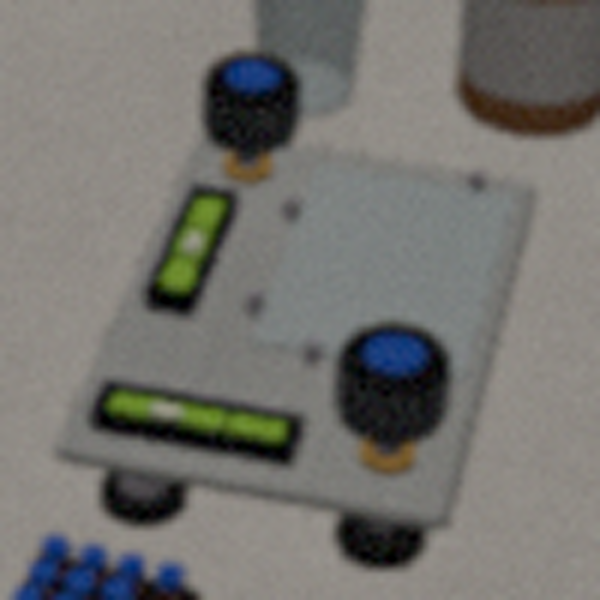

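The crops give these inlay centres:

| Knob | Top crop | Side crop |
|---|---|---|
| Left | (189,456) | (396,353) |
| Right | (547,96) | (254,76) |

In the top crop the side bubble is at (109,261), while its level's centre is about (118,290). The rear bubble at (355,146) sits about centred between its lines at (331,153) and (382,138).

Create h.py:
```python
import numpy as np,cv2
from bench import ctrl, get_image, camera_model
from scipy.spatial.transform import Rotation as R
def cam(n):
    m=camera_model(n);f=192/np.tan(np.radians(m["vertical_fov"])/2)
    K=np.array([[f,0,m["cx"]],[0,f,m["cy"]],[0,0,1]]);return K,cv2.Rodrigues(m["rvec"])[0],m["tvec"]
def P(n):
    K,r,t=cam(n);return K@np.c_[r,t]
def full(p,o,s): return np.array(o)+(np.array(p,float)+.5)/s-.5
def T(p): return full(p,(235,145),5)
def S(p): return full(p,(220,125),6)
def tri(a,b):
    x=cv2.triangulatePoints(P("top"),P("side"),a.reshape(2,1),b.reshape(2,1))[:,0];return x[:3]/x[3]
def plane(n,p,z):
    K,r,t=cam(n);d=r.T@np.linalg.solve(K,[*p,1]);c=-r.T@t;return c+d*(z-c[2])/d[2]
```

Run:
```python
from h import *
L=tri(T((189,456)),S((396,353)));Rr=tri(T((547,96)),S((254,76)))
print(L,Rr,np.linalg.norm(L-Rr))
print([plane("top",T(p),.106)[:2].round(4) for p in((189,456),(547,96))])
v=(Rr-L)[:2];yaw=np.arctan2(v[1],v[0])-np.arctan2(-200,110);print("yaw",yaw)
q=[plane("top",T(p),.062)[:2] for p in((109,261),(118,290),(355,146),(356,145.7))]
M=np.array([[np.cos(yaw),np.sin(yaw)],[-np.sin(yaw),np.cos(yaw)]])
print(M@(q[0]-q[1])*1e3,M@(q[2]-q[3])*1e3)
s=ctrl.get_state();Rt=R.from_rotvec(s["tool_rot"]);print(Rt.as_matrix().round(4))
g=L.copy();g[2]=.09-.019
print("to left", Rt.inv().apply(g-s["position"]))
print("tool y angle",np.arctan2(*Rt.as_matrix()[1::-1,1]),s["joint_positions"])
```

```text
[ 0.47014046 -0.00313566  0.10536943] [ 0.62915191 -0.166812    0.10471758] 0.22819949006438156
[array([ 0.4696, -0.0033]), array([ 0.6286, -0.1667])]
yaw 0.26809958579082904
[14.19260515  0.28157096] [-0.00731351  0.49216885]
[[ 9.176e-01  3.976e-01 -8.000e-04]
 [ 3.976e-01 -9.176e-01  1.500e-03]
 [-2.000e-04 -1.700e-03 -1.000e+00]]
to left [ 0.43025723 -0.4594557   0.15127772]
tool y angle -1.1619456601166227 [ 1.17607606  0.32176644 -0.0700842   1.45158003  0.02266005  1.37077341
 -0.05690941]
```

Careful with the scale: shifts go in shares of 0.5 m and turns go in shares of 360 degrees. That gives: -0.459 m / 0.5 = -0.918, 0.43 m / 0.5 = 0.86, -1.96 rad / 6.2832 = -0.3119.

drive_effector:
  steps:
    - [0.2, -0.2, 0, -0.0796, 1]
    - [0.4, -0.4, 0, -0.1592, 1]
    - [0.6, -0.6, 0, -0.2387, 1]
    - [0.86, -0.918, 0, -0.3119, 1]
    - [0.86, -0.918, 0, -0.3119, 1]
    - [0.86, -0.918, 0, -0.3119, 1]
    - [0.86, -0.918, 0, -0.3119, 1]
    - [0.86, -0.918, 0, -0.3119, 1]
    - [0.86, -0.918, 0, -0.3119, 1]
    - [0.86, -0.918, 0, -0.3119, 1]
    - [0.86, -0.918, 0, -0.3119, 1]
    - [0.86, -0.918, 0, -0.3119, 1]
    - [0.86, -0.918, 0, -0.3119, 1]
    - [0.86, -0.918, 0, -0.3119, 1]
    - [0.86, -0.918, 0, -0.3119, 1]
    - [0.86, -0.918, 0.08, -0.3119, 1]
    - [0.86, -0.918, 0.1, -0.3119, 1]
    - [0.86, -0.918, 0.1, -0.3119, 1]
  force: 20

```text
time: 1.9
position: [0.4686, -0.0058, 0.1708]
tool_rot: [-1.187, -2.904, 0.002]
ft_force: [0.8, -0.1, 0.5]
grip_width: 1.002
grip_force: 0.0
```

Run:
```python
from h import *
s=ctrl.get_state();Rt=R.from_rotvec(s["tool_rot"])
print(s["joint_positions"],s["position"],np.arctan2(*Rt.as_matrix()[1::-1,1]))
print(Rt.inv().apply(np.array([.4701,-.0032,.073])-s["position"]))
cv2.imwrite("pics/s1.png",get_image("side")[:,:,::-1])
cv2.imwrite("pics/s1c.png",cv2.resize(cv2.imread("pics/s1.png")[90:240,210:360],None,fx=4,fy=4))
```

```text
[ 0.64273274 -0.00478786 -0.67742379  1.92844313 -0.00370694  1.22145689
  0.76153317] [ 0.46857016 -0.00581185  0.17081459] 0.7949402130625068
[0.00039464 0.00322753 0.09780738]
```

View pics/s1c.png

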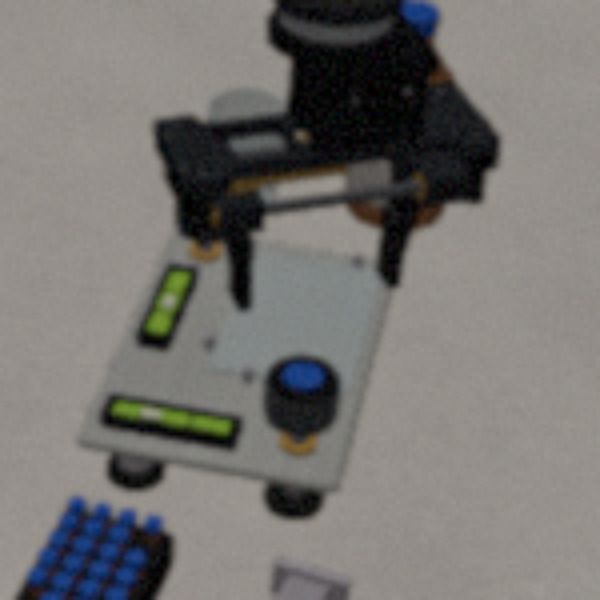

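The open fingers hang above the left knob at crop (302,376), straddling its axis. I'll go down, grip and turn clockwise by 1.63 rad in one run.

Scaled: 0.098 m / 0.5 = 0.196, 0.075 m / 0.5 = 0.15.

drive_effector:
  steps:
    - [0, 0.006, 0.04, 0, 1]
    - [0, 0.006, 0.1, 0, 1]
    - [0, 0.006, 0.15, 0, 1]
    - [0, 0.006, 0.196, 0, 1]
    - [0, 0.006, 0.196, 0, 1]
    - [0, 0.006, 0.196, 0, 1]
    - [0, 0.006, 0.196, 0, 0]
    - [0, 0.006, 0.196, 0, 0]
    - [0, 0.006, 0.196, 0, 0]
    - [0, 0.006, 0.196, 0, 0]
    - [0, 0.006, 0.196, 0, 0]
    - [0, 0.006, 0.196, 0, 0]
    - [0, 0.006, 0.196, 0, 0]
    - [0, 0.006, 0.196, 0, 0]
  force: 25

```text
time: 3.35
position: [0.4714, -0.0034, 0.0745]
tool_rot: [-1.184, -2.908, 0.004]
ft_force: [-3.8, -2.3, 5.3]
grip_width: 0.546
grip_force: 25.0
```

Scaled: 1.63 rad / 6.2832 = 0.2594.

drive_effector:
  steps:
    - [0, 0, 0, 0.0207, 0]
    - [0, 0, 0, 0.0414, 0]
    - [0, 0, 0, 0.0621, 0]
    - [0, 0, 0, 0.0828, 0]
    - [0, 0, 0, 0.1035, 0]
    - [0, 0, 0, 0.1241, 0]
    - [0, 0, 0, 0.1448, 0]
    - [0, 0, 0, 0.1655, 0]
    - [0, 0, 0, 0.1862, 0]
    - [0, 0, 0, 0.2069, 0]
    - [0, 0, 0, 0.2276, 0]
    - [0, 0, 0, 0.2483, 0]
    - [0, 0, 0, 0.2594, 0]
    - [0, 0, 0, 0.2594, 0]
    - [0, 0, 0, 0.2594, 0]
    - [0, 0, 0, 0.2594, 0]

```text
time: 4.95
position: [0.4682, -0.0033, 0.0744]
tool_rot: [-2.929, -1.133, 0.016]
ft_force: [-14.4, -2.7, 15.8]
grip_width: 0.548
grip_force: 25.0
```

Run:
```python
from h import *
cv2.imwrite("pics/s2.png",get_image("side")[:,:,::-1])
cv2.imwrite("pics/s2c.png",cv2.resize(cv2.imread("pics/s2.png")[125:225,220:320],None,fx=6,fy=6,interpolation=cv2.INTER_CUBIC))
```

```text
(no output)
```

View pics/s2c.png

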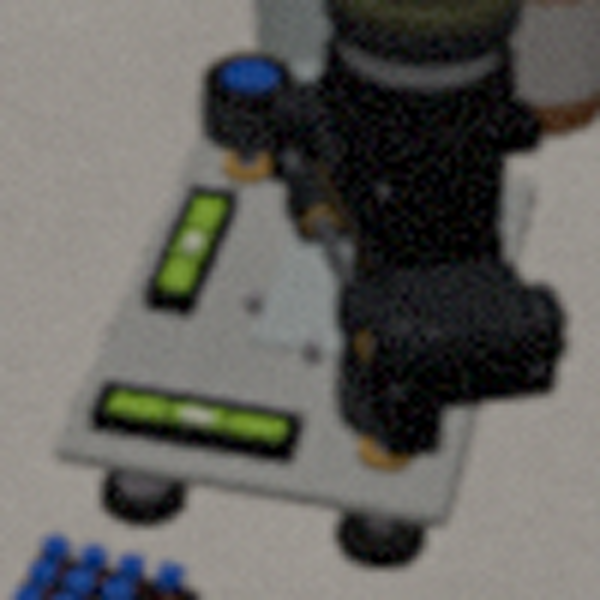

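The side bubble at (197,413) is now in the middle of its window, which runs from (103,400) to (290,433). I'll let go, rise and check from above.

Scaled: 0.25 m / 0.5 = 0.5, 0.2 m / 0.5 = 0.4.

drive_effector:
  steps:
    - [0, 0, 0, 0, 1]
    - [0, 0, 0, 0, 1]
    - [0, 0, 0, 0, 1]
    - [0, 0, 0, 0, 1]
    - [0, 0, 0, 0, 1]
    - [0, 0, 0, 0, 1]
    - [0, 0, -0.08, 0, 1]
    - [0, 0, -0.16, 0, 1]
    - [0, 0, -0.24, 0, 1]
    - [0, 0, -0.3, 0, 1]
    - [0, 0.1, -0.3, 0, 1]
    - [0, 0.2, -0.3, 0, 1]
    - [0, 0.3, -0.3, 0, 1]
    - [0, 0.4, -0.3, 0, 1]
    - [0, 0.5, -0.3, 0, 1]
    - [0, 0.5, -0.3, 0, 1]
    - [0, 0.5, -0.3, 0, 1]

```text
time: 6.7
position: [0.6408, -0.1879, 0.2226]
tool_rot: [-2.928, -1.131, 0.002]
ft_force: [0.2, 0.2, 0.0]
grip_width: 0.999
grip_force: 0.0
```

Run:
```python
from h import *
cv2.imwrite("pics/t3.png",get_image("top")[:,:,::-1])
cv2.imwrite("pics/t3c.png",cv2.resize(cv2.imread("pics/t3.png")[145:255,235:375],None,fx=5,fy=5,interpolation=cv2.INTER_CUBIC))
```

```text
(no output)
```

View pics/t3c.png

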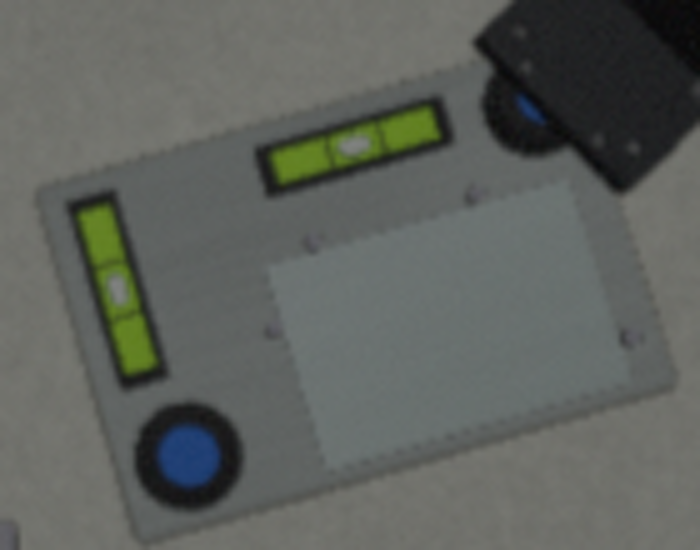

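Both bubbles sit between their lines: side at (118,290) between (110,262) and (127,318), rear at (355,146) between (331,153) and (382,138). The gripper is clear and touches nothing, and the rear level was right from the start, so I'm handing in.

```bash
python3 -c "
from bench import ctrl, get_image, camera_model
print(ctrl.close_job())"
```

```text
the job is handed in; nothing more can be done
None
```

I turned the left knob 1.63 rad clockwise and left the right knob alone, as its bubble was already centred; both bubbles then rested between their lines, and I let go and handed the job in (no verdict was returned).

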